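# Wedge the rocking block heater steady

### The arm

A 6-joint arm with a two-finger parallel gripper is mounted at the origin on the work surface. World frame = base frame: x ahead of the robot, y to its left, z up, the work surface at z = 0. Lengths are in mm, angles in rad, forces in N, time in s.
With the tool pointing down it reaches from about 275 to 1000 mm from the base axis. Payload 8.4 kg.
Tool frame: the origin (TCP) lies at the very end of the fingers, on their centre line; the grasp point (between the pads) lies 19 mm behind it; z points along the fingers, y is the direction in which the jaws open and shut (so a half turn about z gives the same grasp; the last joint's range is limited). The gripper opens to 85 mm and grips with 20 to 120 N. Pads are 22 mm wide; open, the fingers measure 114 mm over their backs; the gripper's body (76 mm by 85 mm) begins 54 mm behind the grasp point. The pads swing forward as they close: fully open they stand 13 mm farther back than shut.
Start: joints at [1.325, 0.353, 1.633, -0, 1.155, -0.002], TCP at [150.868, 606.52, 231.281] pointing down, gripper open.
Joint ranges: [-2.63, 2.63], [-0.92, 2.1], [0.06, 2.66], [-1.3, 4.44], [0, 2.69], [-3.02, 3.02]. Speed limits (rad/s): [2.22, 2.22, 2.79, 3.14, 3.14, 3.14].

### API

Orientations are given as [roll, pitch, yaw] about the fixed x, y, z axes, in that order (R = Rz(yaw) Ry(pitch) Rx(roll)).
In Python, from rig import sense, grab_frame, get_calibration, sign_off, boxes_of, trace gives the robot as it stands.
- The arm moves only by the tool servo_tool, never from a script. Its argument "rows" is a list of rows, each a list of 3 entries, a list of its own where there are three numbers: the finger opening in mm, from 0 to 85.4, then the shift along the tool's x, y, z in mm, then the turn, a rotation vector about the tool's x, y, z in degrees. A call has 1 to 8 rows; each row shifts and turns the commanded pose from where the row before left it, along the tool's axes as they then stand; what a row does not reach is not made up. A row lasts 1/8 s, in which the tool goes at most 62.5 mm and 10.7 degrees, less where a joint would pass 70% of its speed; a pose out of reach is approached as far as the arm can. A call is refused whole if a number of a shift passes 62.5 or a number of a turn 10.7, either way. A call with a gripper value outside its range is refused whole. The fingers move at their own pace and stop on an object; "force" is the grip in N (left out, the last holds). Time passes only in rows, so rows that do not move let the fingers close. It gives the time, the measured TCP pose, the force and the opening at its end, in the units of the state.
- sense(): the state, without advancing time (a new reading comes with each control period).
- grab_frame(name): name is "scene" or "top"; returns the picture (400x640x3 uint8, blue, green, red); there is no depth.
- get_calibration(name): a dict with "intrinsics" (3x3 intrinsics, pixels), "world_to_cam" (4x4, takes a point from world to camera coordinates). Camera axes: x right, y down, z forward; pixel columns grow to the right and rows downward; lengths in mm; the calibration is good to about 2 mm. A picture is of the moment at which its call begins. get_calibration takes no time and is no camera call.
- sign_off(): hands the job in, once; it reports no verdict.
Trained networks look in the newest picture that a camera, given by its name, has taken for a name from the list of things; names that differ only in an ending like _2 or _b are one class to them, and where a whole thing is asked for, a point or a joint stands for the part that bears it (a point fixed in the world has none). Each returns a list of dicts, best first, with "conf" (0 to 1); they miss things now and then, are a little off and sometimes report something else, mostly with a low value. They report only what shows in the picture. A call takes as long as a camera call. They do not tell look-alikes from the thing itself.
- boxes_of(camera, thing): "centre" ([x, y, z] in mm, in the coordinates of the camera as it stood for that picture, good to about 4 mm: the middle of the surface that is visible of it).
- trace(camera, thing): "mask" (400x640 bool, what is visible of it).
The state is a dict: "clock": time; "qpos": joint angles; "qvel": joint speeds; "joint_efforts": joint torques, N m; "eef_pos": TCP position; "tcp_rot": TCP orientation; "contact_force": force on the tool from outside, world axes, zero at the start; "wrist_torque": the same for the moment, N m; "opening": opening from 0.0 (shut) to 1.0 (fully open).
Only numpy, scipy, OpenCV 4.12 (cv2) and the standard library are available. Lean on these libraries where they do the work, as an engineer would, in place of code of your own. Each camera call takes 0.05 s, during which the arm holds its last target. There are 200 camera calls.

### The job

The block heater on the counter rocks because its foot at the corner nearest the rubber wedge is too short. With the fingertips, push the wedge along the counter, thin end first, under that foot until the heater no longer rocks, and prove it by pressing down firmly on the heater's top at that corner for a second; if it still gives, push the wedge further and press again. Then draw back, leaving the wedge in place: do not lift or pick up anything, do not shove or jack the heater out of place, and leave the other things on the counter alone.

Things in the scene. Friction and masses are not known exactly. Their poses are not given: they have to be found in the camera images.
- heater: Loose block heater, about 1 kg: grey case 150 (x) x 190 (y) x 48 mm, underside 16 and flat top 64 mm above the counter; red-rimmed block with vials (to 92 mm) on top, nearer the -x, -y corner. Origin: on the counter under the case's middle, z up, front panel at -x. It stands level on three domed feet; the short fourth is at the +x, +y corner. Some 5 N sideways can slide it.
- short_foot (a point): Centre of the short foot's domed rubber tip (ball of 9 mm radius), at x = 55, y = 75 mm of the heater, 20 mm in from the case's sides. Its lowest point, 9 mm below, hangs 4.5 to 8.5 mm (unknown) above the counter; 1 to 3 N down on this corner rocks it onto the counter, and it rocks back when let go.
- corner_top (a point): The place to press: point on the bare flat top of the case straight above the short foot, 64 mm above the counter, with 18 mm of bare top round it. 5 to 20 N straight down is a good test.
- wedge: Loose black rubber wedge, 70 g, 100 mm long (x), 50 wide (y); 16.5 mm high at the upright heel (x = -50), 2.5 mm at the thin end (x = +50). Origin: centre of the flat underside. It starts on the heater's +y side, thin end 15 to 45 mm from the case, roughly in line with the short foot (10 mm, 0.15 rad). Slides with under 1 N; about 3 N on the heel makes it snug under the foot.
- wedge_face (a point): Middle of the wedge's sloping top face (9.5 mm above its underside). x runs down the slope to the thin end, y across, z square out of the face. When the short foot rests on the wedge, short_foot is at z = 9 mm in this frame.
- reagent: Amber bottle with white cap, 54 mm across, 115 mm tall, standing beyond the heater; origin at the centre of its underside. Leave alone.
- beaker: White cup, 64 mm across, 85 mm tall, standing on the robot's left; origin at the centre of its underside. Leave alone.
- carton: Small cardboard carton 50 x 90 x 60 mm high on the robot's right; origin at the centre of its underside. Leave alone.
Things that resemble listed ones, but are neither listed nor needed, are in the scene too. Of the things shaped like the wedge, the black one is meant.

How it is judged (in metres and radians):
On the way:
1. with the wedge under the short foot, the heater's corner is pressed down and does not give: the wedge carries the press and the heater stays level (contact force between the fingers and heater above 3 N and contact force between wedge and heater above 2 N and angle between heater's own z axis and vertical below 0.02 rad and z of short_foot in the frame of wedge_face between 0.005 and 0.0112 m and x of short_foot in the frame of wedge_face between -0.045 and 0.047 m and y of short_foot in the frame of wedge_face between -0.021 and 0.021 m), for 0.4 s.
At the end, for the whole second after the job is handed in: The wedge lies under the short foot, the foot within 21 mm of the wedge's centre line and no more than about 2 mm off its sloping face; the heater stands level within 0.02 rad; both are at rest (z of short_foot in the frame of wedge_face between 0.005 and 0.0112 m and x of short_foot in the frame of wedge_face between -0.045 and 0.047 m and y of short_foot in the frame of wedge_face between -0.021 and 0.021 m and angle between heater's own z axis and vertical below 0.02 rad and linear speed of each of heater, wedge below 0.01 m/s); the robot touches nothing.
It fails at once if the wedge is lifted off the counter or tipped over (height (world z) of wedge above 0.012 m or angle between wedge's own z axis and vertical above 0.25 rad).
It fails at once if the heater is lifted, or tipped far beyond its rocking (height (world z) of heater above 0.015 m or angle between heater's own z axis and vertical above 0.2 rad).
It fails at once if the heater is shoved more than 15 mm from its place (distance of heater from where it was at the start of the episode above 0.015 m).
It fails at once if a bystander is moved (distance of any of reagent, beaker, carton from where it was at the start of the episode above 0.02 m).
It also fails if it takes over 58 s, if anything falls off the work surface, if the arm or the gripper's body presses on something with over 40 N, if the wrist force passes 120 N, or if a joint passes its speed limit or range.

## Working session

There is one attempt and no reset: what is moved stays moved. The work goes in short steps, Python scripts to look and compute and a tool call to move; the robot and the scene stay as the last step left them, time stands still between calls to the robot, and variables do not carry over. Pictures are saved under pics/ and viewed, about 8 in all and at most 12, crops included, and the job is handed in when it is done.

Besides the shell and the picture viewer there is one more tool, called after "Emit:" in YAML: its name, and indented under it one key for each argument. servo_tool: Moves the arm, as the interface text tells. Its arguments: {"type":"object","properties":{"rows":{"type":"array","items":{"type":"array"}},"force":{"type":"number"}},"required":["rows"]}

```bash
mkdir -p pics && cat > h.py <<'E'
import numpy as np, cv2
from rig import *
def world(cam,p):
    T=np.linalg.inv(get_calibration(cam)["world_to_cam"]); return (T@np.r_[p,1])[:3]
def pix(cam,p):
    c=get_calibration(cam); q=c["intrinsics"]@(c["world_to_cam"]@np.r_[p,1])[:3]; return q[:2]/q[2]
def onplane(cam,uv,z):
    c=get_calibration(cam); T=np.linalg.inv(c["world_to_cam"])
    d=T[:3,:3]@np.linalg.inv(c["intrinsics"])@np.r_[uv,1]; o=T[:3,3]
    return o+d*(z-o[2])/d[2]
E
python3 - <<'E'
from h import *
for c in("scene","top"):
    im=grab_frame(c); cv2.imwrite(f"pics/{c}0.png",im)
    for t in("heater","wedge","reagent","beaker","carton"):
        for d in boxes_of(c,t):
            w=world(c,d["centre"]); print(c,t,round(d["conf"],2),w.round(),pix(c,w).round())
s=sense(); print(s["clock"],s["eef_pos"],s["tcp_rot"],s["opening"],s["contact_force"])
E
```

```text
scene heater 0.88 [526. -78.  62.] [296. 193.]
scene wedge 0.93 [554. 307.   6.] [430. 214.]
scene wedge 0.71 [649. 148.  11.] [378. 239.]
scene wedge 0.62 [366. 137.  11.] [367. 168.]
scene reagent 0.79 [764. -96.  73.] [285. 259.]
scene beaker 0.7 [367. 386.  61.] [450. 157.]
scene beaker 0.27 [511. 111.  10.] [361. 202.]
scene carton 0.75 [ 538. -431.   53.] [172. 198.]
top heater 0.58 [497. -78.  65.] [336. 203.]
top wedge 0.81 [636. 150.  10.] [272. 167.]
top wedge 0.76 [545. 308.  12.] [227. 192.]
top wedge 0.63 [367. 142.   8.] [272. 242.]
top wedge 0.55 [509. 115.   4.] [281. 203.]
top reagent 0.57 [734. -93.  79.] [340. 136.]
top beaker 0.67 [352. 401.  48.] [195. 245.]
top carton 0.73 [ 516. -429.   60.] [438. 199.]
0.6 [150.86228233 606.53103404 231.29184475] [3.14156318e+00 5.40764509e-06 2.89780743e+00] 1.0019958738394288 [ 0.10052804 -0.49703816  1.01441277]
```

```bash
python3 - <<'E'
import cv2,numpy as np
a=cv2.imread("pics/top0.png"); b=cv2.imread("pics/scene0.png")
A=cv2.resize(a[110:270,180:460],(800,457),interpolation=3); cv2.imwrite("pics/top0c.png",A)
B=cv2.resize(b[120:300,220:500],(800,514),interpolation=3); cv2.imwrite("pics/scene0c.png",B)
E
```

```text
(no output)
```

View pics/top0c.png

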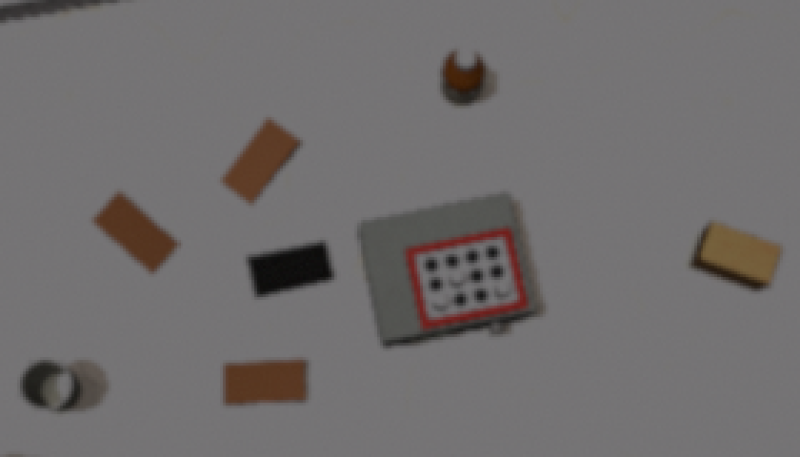

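View pics/scene0c.png

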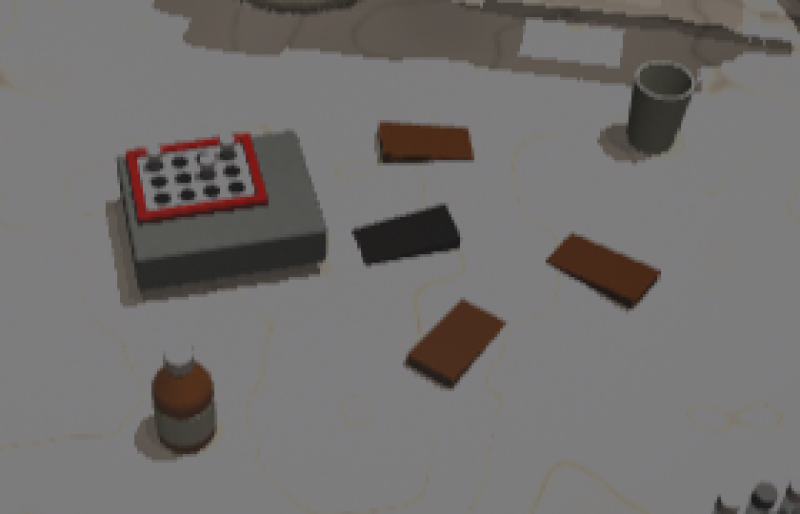

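The black wedge sits at top-image pixel (281,204), crop (290,268), with its thin end toward the heater. The look-alikes are three brown wedges, at top pixels (272,167), (227,192) and (272,242). The heater's short-foot corner is the upper-left one in the top view, crop (360,222), facing the black wedge. Next I'll fit both silhouettes in both cameras.

```bash
cat > fit.py <<'E'
from h import *
from scipy.optimize import minimize
HB=np.array([[x,y,z] for x in(-75,75) for y in(-95,95) for z in(16,64)],float)
WB=np.array([[x,y,z] for y in(-25,25) for x,z in((-50,0),(-50,16.5),(50,0),(50,2.5))],float)
def rot(V,p):
    c,s=np.cos(p[2]),np.sin(p[2]); return V@np.array([[c,s,0],[-s,c,0],[0,0,1]])+[p[0],p[1],0]
S=8
def cov(cam,V):
    P=np.array([pix(cam,v) for v in V]); h=cv2.convexHull(((P+.5)*S).astype(np.float32))
    u0=np.floor(P.min(0)-15).astype(int); n=np.ceil(P.max(0)+15).astype(int)-u0
    m=np.zeros((n[1]*S,n[0]*S),np.uint8); cv2.fillConvexPoly(m,(h-u0*S).round().astype(np.int32),1)
    return u0,cv2.resize(m.astype(np.float32),(int(n[0]),int(n[1])),interpolation=cv2.INTER_AREA)
def fit(V,masks,p0):
    def cost(p):
        t=0
        for cam,m in masks.items():
            (u,v),r=cov(cam,rot(V,p)); t+=np.abs(r-m[v:v+r.shape[0],u:u+r.shape[1]]).sum()/r.sum()
        return t
    r=minimize(cost,p0,method="Nelder-Mead",options=dict(initial_simplex=np.array(p0)+np.array([[0,0,0],[8,0,0],[0,8,0],[0,0,.1]])))
    return r.x,r.fun
def black(im,c,r=30):
    m=(im.max(2)<45); k=np.zeros(m.shape,np.uint8); cv2.circle(k,tuple(int(v) for v in c),r,1,-1)
    n,l,st,_=cv2.connectedComponentsWithStats((m&(k>0)).astype(np.uint8)); i=1+st[1:,4].argmax(); return (l==i).astype(np.float32),st[i]
E
python3 - <<'E'
from fit import *
hm,wm={},{}
for c in("scene","top"):
    im=grab_frame(c); hm[c]=trace(c,"heater")[0]["mask"].astype(np.float32)
    wm[c],st=black(im,pix(c,[510,113,5])); print(c,st,hm[c].sum())
    for d in trace(c,"wedge"):
        if (d["mask"]*wm[c]).sum()>100: wm[c]=d["mask"].astype(np.float32); print("net",wm[c].sum())
for cs in(("scene","top"),("scene",),("top",)):
    for n,V,M,p0 in(("heater",HB,hm,[510,-78,.19]),("wedge",WB,wm,[510,113,-1.4])):
        p,f=fit(V,{c:M[c] for c in cs},p0); print(cs,n,p.round(3),round(f,3))
        if n=="heater": print("  foot",rot(np.array([[55,75,0.]]),p).round(1))
E
```

```text
scene [344 192  37  20 463] 3204.0
net 466.0
top [268 196  28  17 328] 2516.0
('scene', 'top') heater [ 4.98014e+02 -7.87590e+01  2.16000e-01] 0.08
  foot [[535.7   6.3   0. ]]Traceback (most recent call last):
  File "<stdin>", line 10, in <module>
  File "fit.py", line 19, in fit
    r=minimize(cost,p0,method="Nelder-Mead",options=dict(initial_simplex=np.array(p0)+np.array([[0,0,0],[8,0,0],[0,8,0],[0,0,.1]])))
    res = _minimize_neldermead(fun, x0, args, callback, bounds=bounds,
                               **options)
    fxr = func(xr)
    fx = function(np.copy(x), *(wrapper_args + args))
  File "fit.py", line 17, in cost
    (u,v),r=cov(cam,rot(V,p)); t+=np.abs(r-m[v:v+r.shape[0],u:u+r.shape[1]]).sum()/r.sum()
            ~~~^^^^^^^^^^^^^^
  File "fit.py", line 9, in cov
    P=np.array([pix(cam,v) for v in V]); h=cv2.convexHull(((P+.5)*S).astype(np.float32))
                ~~~^^^^^^^
  File "h.py", line 6, in pix
    c=get_calibration(cam); q=c["intrinsics"]@(c["world_to_cam"]@np.r_[p,1])[:3]; return q[:2]/q[2]
ValueError: time passes only in moves, steps and waits
```

```bash
sed -i 's/^def world/import functools\nget_calibration=functools.cache(get_calibration)\ndef world/' h.py
cat > loc.py <<'E'
from fit import *
def locate(p0h,p0w,each=False,heater=True):
    hm,wm={},{}
    for c in("scene","top"):
        im=grab_frame(c); 
        if heater: hm[c]=trace(c,"heater")[0]["mask"].astype(np.float32)
        wm[c],st=black(im,pix(c,[p0w[0],p0w[1],5]))
        for d in trace(c,"wedge"):
            if (d["mask"]*wm[c]).sum()>100: wm[c]=d["mask"].astype(np.float32)
    out={}
    for cs in(("scene","top"),)+((("scene",),("top",)) if each else ()):
        for n,V,M,p0 in((("heater",HB,hm,p0h),) if heater else ())+(("wedge",WB,wm,p0w),):
            p,f=fit(V,{c:M[c] for c in cs},p0); print(cs,n,p.round(3),round(f,3)); out.setdefault(n,p)
            if n=="heater": print("  foot",rot(np.array([[55,75,0.]]),p).round(1))
    return out
E
python3 -c "
from loc import *
o=locate([510,-78,.19],[510,113,-1.4],True)
f=rot(np.array([[55,75,0.]]),o['heater'])[0];w=o['wedge'];d=f[:2]-w[:2];c,s=np.cos(w[2]),np.sin(w[2])
print('foot in wedge',c*d[0]+s*d[1],-s*d[0]+c*d[1]);print(sense()['clock'])"
```

```text
('scene', 'top') heater [ 4.98432e+02 -7.90140e+01  2.07000e-01] 0.077
  foot [[536.9   5.7   0. ]]
('scene', 'top') wedge [504.893 112.515  -1.338] 0.164
('scene',) heater [ 4.9825e+02 -8.0540e+01  2.0400e-01] 0.033
  foot [[536.9   4.    0. ]]
('scene',) wedge [505.72  111.468  -1.328] 0.066
('top',) heater [ 4.98207e+02 -7.74010e+01  2.08000e-01] 0.032
  foot [[536.6   7.3   0. ]]
('top',) wedge [503.958 114.336  -1.33 ] 0.078
foot in wedge 111.34269816936973 6.429947250234328
1.2
```

Emit:
servo_tool:
  rows:
    - [18,[-42,-32,0],[0,0,0]]
    - [18,[-42,-32,0],[0,0,0]]
    - [18,[-42,-32,0],[0,0,0]]
    - [18,[-42,-32,0],[0,0,0]]
    - [18,[-42,-32,0],[0,0,0]]
    - [18,[-42,-32,0],[0,0,0]]
    - [18,[-42,-32,0],[0,0,0]]
    - [18,[-42,-32,0],[0,0,0]]
  force: 40

```text
clock: 2.2
eef_pos: [416.1, 275.6, 231.6]
tcp_rot: [3.141, 0.001, 2.898]
contact_force: [0.5, 0.4, -0.7]
opening: 0.213
```

Emit:
servo_tool:
  rows:
    - [18,[-42,-32,0],[0,0,0]]
    - [18,[-42,-32,0],[0,0,0]]
    - [18,[0,0,20],[0,0,10]]
    - [18,[0,0,20],[0,0,10]]
    - [18,[0,0,20],[0,0,10]]
    - [18,[0,0,20],[0,0,10]]
    - [18,[0,0,20],[0,0,10]]
    - [18,[0,0,20],[0,0,9.5]]

```text
clock: 3.2
eef_pos: [481.3, 194.7, 110.8]
tcp_rot: [3.141, -0.0, 1.854]
contact_force: [-0.0, 0.8, -0.5]
opening: 0.208
```

Emit:
servo_tool:
  rows:
    - [18,[0,0,0],[0,0,0]]
    - [18,[0,0,0],[0,0,0]]

```text
clock: 3.45
eef_pos: [481.6, 194.8, 111.9]
tcp_rot: [3.141, -0.0, 1.863]
contact_force: [0.6, -0.5, -0.8]
opening: 0.212
```

Emit:
servo_tool:
  rows:
    - [18,[0,0,40],[0,0,0]]
    - [18,[0,0,40],[0,0,0]]
    - [18,[0,0,15],[0,0,0]]
    - [18,[0,0,8],[0,0,0]]
    - [18,[0,0,5],[0,0,0]]
    - [18,[0,0,0],[0,0,0]]

```text
clock: 4.2
eef_pos: [481.7, 194.8, 3.9]
tcp_rot: [3.141, -0.0, 1.86]
contact_force: [-0.8, 0.4, 0.6]
opening: 0.209
```

Emit:
servo_tool:
  rows:
    - [18,[-5,0,0],[0,0,0]]
    - [18,[-5,0,0],[0,0,0]]
    - [18,[-5,0,0],[0,0,0]]
    - [18,[-4,0,0],[0,0,0]]
    - [18,[-4,0,0],[0,0,0]]
    - [18,[-4,0,0],[0,0,0]]
    - [18,[-4,0,0],[0,0,0]]
    - [18,[-4,0,0],[0,0,0]]

```text
clock: 5.2
eef_pos: [491.2, 160.8, 3.2]
tcp_rot: [-3.142, -0.0, 1.859]
contact_force: [-0.5, 0.2, 1.0]
opening: 0.214
```

```bash
python3 - <<'E'
from h import *
print(sense()["clock"])
b=grab_frame("scene"); t=grab_frame("top")
B=cv2.resize(b[140:260,300:440],(467,400),interpolation=3); T=cv2.resize(t[160:230,240:330],(514,400),interpolation=3)
cv2.imwrite("pics/push1.png",np.hstack([B,T[:,:330]]))
E
```

```text
5.2
```

View pics/push1.png

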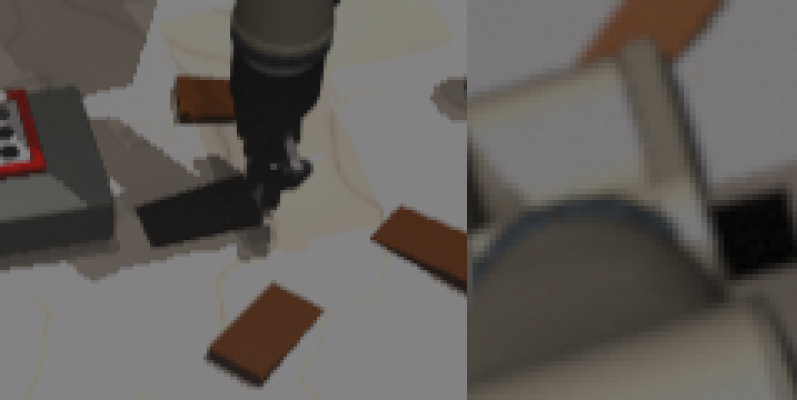

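The picture shows the fingertips touching the black wedge's heel (left crop, about (260,205)), with the thin end (140,225) just short of the heater. I'll keep pushing.

Emit:
servo_tool:
  rows:
    - [18,[-4,0,0],[0,0,0]]
    - [18,[-4,0,0],[0,0,0]]
    - [18,[-4,0,0],[0,0,0]]
    - [18,[-4,0,0],[0,0,0]]
    - [18,[-4,0,0],[0,0,0]]
    - [18,[-4,0,0],[0,0,0]]
    - [18,[-4,0,0],[0,0,0]]
    - [18,[-4,0,0],[0,0,0]]

```text
clock: 6.3
eef_pos: [500.3, 130.1, 3.3]
tcp_rot: [-3.142, 0.0, 1.859]
contact_force: [-0.2, 1.0, -0.3]
opening: 0.21
```

```bash
python3 - <<'E'
from h import *
b=grab_frame("scene")
B=cv2.resize(b[150:250,260:400],(700,500),interpolation=3)
cv2.imwrite("pics/push2.png",B)
E
```

```text
(no output)
```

View pics/push2.png

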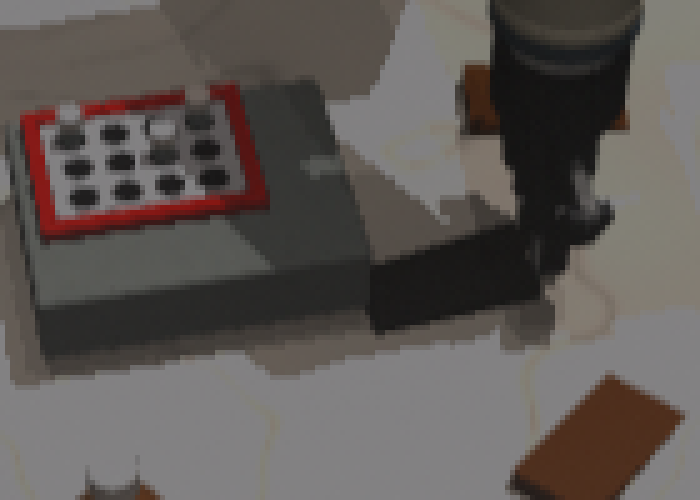

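The wedge is aligned and its thin end is going under the case edge, at crop (370,290). I'll go on in smaller steps and watch the force.

Emit:
servo_tool:
  rows:
    - [18,[-4,0,0],[0,0,0]]
    - [18,[-4,0,0],[0,0,0]]
    - [18,[-4,0,0],[0,0,0]]
    - [18,[-4,0,0],[0,0,0]]
    - [18,[-4,0,0],[0,0,0]]
    - [18,[-4,0,0],[0,0,0]]
    - [18,[0,0,0],[0,0,0]]
    - [18,[0,0,0],[0,0,0]]

```text
clock: 7.35
eef_pos: [507.1, 107.3, 3.3]
tcp_rot: [-3.142, 0.0, 1.859]
contact_force: [0.1, 0.1, -0.2]
opening: 0.21
```

Emit:
servo_tool:
  rows:
    - [18,[-2,0,0],[0,0,0]]
    - [18,[-2,0,0],[0,0,0]]
    - [18,[-1,0,0],[0,0,0]]
    - [18,[0,0,0],[0,0,0]]

```text
clock: 7.85
eef_pos: [508.6, 102.5, 3.3]
tcp_rot: [3.142, 0.0, 1.859]
contact_force: [0.2, -0.3, 0.5]
opening: 0.208
```

Emit:
servo_tool:
  rows:
    - [18,[-2,0,0],[0,0,0]]
    - [18,[-2,0,0],[0,0,0]]
    - [18,[0,0,0],[0,0,0]]

```text
clock: 8.22
eef_pos: [509.7, 98.6, 3.3]
tcp_rot: [3.142, 0.0, 1.859]
contact_force: [-0.3, -0.2, 0.4]
opening: 0.212
```

Emit:
servo_tool:
  rows:
    - [18,[-1.5,0,0],[0,0,0]]
    - [18,[-1.5,0,0],[0,0,0]]

```text
clock: 8.48
eef_pos: [510.5, 95.8, 3.3]
tcp_rot: [-3.142, -0.0, 1.859]
contact_force: [0.2, 0.5, 1.1]
opening: 0.211
```

Emit:
servo_tool:
  rows:
    - [18,[-1.5,0,0],[0,0,0]]
    - [18,[-1.5,0,0],[0,0,0]]

```text
clock: 8.72
eef_pos: [511.4, 92.9, 3.3]
tcp_rot: [3.142, 0.0, 1.859]
contact_force: [-0.8, -0.2, 0.6]
opening: 0.215
```

Emit:
servo_tool:
  rows:
    - [18,[-1.5,0,0],[0,0,0]]
    - [18,[-1.5,0,0],[0,0,0]]

```text
clock: 8.98
eef_pos: [512.2, 90.0, 3.3]
tcp_rot: [-3.142, 0.0, 1.859]
contact_force: [0.1, 1.0, -0.4]
opening: 0.213
```

Emit:
servo_tool:
  rows:
    - [18,[-1.5,0,0],[0,0,0]]
    - [18,[-1.5,0,0],[0,0,0]]

```text
clock: 9.22
eef_pos: [513.1, 87.2, 3.3]
tcp_rot: [3.142, 0.0, 1.859]
contact_force: [-0.2, 1.2, 0.3]
opening: 0.207
```

Emit:
servo_tool:
  rows:
    - [18,[-1.5,0,0],[0,0,0]]
    - [18,[-1.5,0,0],[0,0,0]]

```text
clock: 9.48
eef_pos: [514.0, 84.2, 3.3]
tcp_rot: [3.142, 0.0, 1.859]
contact_force: [0.5, -0.6, -0.2]
opening: 0.212
```

Emit:
servo_tool:
  rows:
    - [18,[-1.5,0,0],[0,0,0]]
    - [18,[-1.5,0,0],[0,0,0]]

```text
clock: 9.72
eef_pos: [514.8, 81.4, 3.3]
tcp_rot: [3.142, -0.0, 1.859]
contact_force: [-0.7, 0.1, -0.2]
opening: 0.211
```

Emit:
servo_tool:
  rows:
    - [18,[-1,0,0],[0,0,0]]
    - [18,[-1,0,0],[0,0,0]]

```text
clock: 9.98
eef_pos: [515.4, 79.5, 3.3]
tcp_rot: [3.142, -0.0, 1.859]
contact_force: [-0.4, 1.1, 0.5]
opening: 0.211
```

Emit:
servo_tool:
  rows:
    - [18,[-1,0,0],[0,0,0]]
    - [18,[-1,0,0],[0,0,0]]

```text
clock: 10.22
eef_pos: [515.9, 77.6, 3.3]
tcp_rot: [3.142, 0.0, 1.859]
contact_force: [0.2, 0.4, 0.1]
opening: 0.207
```

Emit:
servo_tool:
  rows:
    - [18,[-1,0,0],[0,0,0]]
    - [18,[-1,0,0],[0,0,0]]

```text
clock: 10.48
eef_pos: [516.5, 75.7, 3.3]
tcp_rot: [-3.142, -0.0, 1.859]
contact_force: [-0.2, 1.4, 1.2]
opening: 0.21
```

```bash
python3 - <<'E'
from h import *
b=grab_frame("scene")
B=cv2.resize(b[150:250,260:400],(700,500),interpolation=3)
cv2.imwrite("pics/push3.png",B)
E
```

```text
(no output)
```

View pics/push3.png

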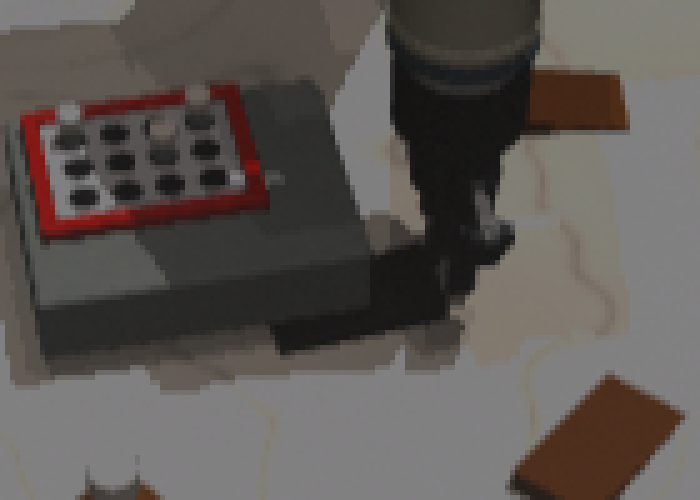

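The heater hasn't moved (case corner still at crop (370,260)). The wedge is well under the corner and its heel is at (440,290).

Emit:
servo_tool:
  rows:
    - [18,[-1,0,0],[0,0,0]]
    - [18,[-1,0,0],[0,0,0]]

```text
clock: 10.78
eef_pos: [517.1, 73.8, 3.3]
tcp_rot: [3.142, -0.0, 1.859]
contact_force: [0.2, 1.2, -0.3]
opening: 0.214
```

Emit:
servo_tool:
  rows:
    - [18,[-1,0,0],[0,0,0]]

```text
clock: 10.9
eef_pos: [517.3, 72.9, 3.3]
tcp_rot: [-3.142, -0.0, 1.859]
contact_force: [-1.2, 3.2, 0.4]
opening: 0.209
```

Emit:
servo_tool:
  rows:
    - [18,[0,0,0],[0,0,0]]

```text
clock: 11.02
eef_pos: [517.3, 72.8, 3.3]
tcp_rot: [-3.142, -0.0, 1.859]
contact_force: [-0.5, 1.3, 0.5]
opening: 0.207
```

Emit:
servo_tool:
  rows:
    - [18,[-1,0,0],[0,0,0]]

```text
clock: 11.15
eef_pos: [517.6, 72.0, 3.3]
tcp_rot: [-3.142, -0.0, 1.859]
contact_force: [-1.1, 3.1, 1.1]
opening: 0.21
```

Emit:
servo_tool:
  rows:
    - [18,[0,0,0],[0,0,0]]

```text
clock: 11.28
eef_pos: [517.6, 71.9, 3.3]
tcp_rot: [-3.142, -0.0, 1.859]
contact_force: [-0.3, 2.1, 0.7]
opening: 0.21
```

Snug: 3 N on the heel. Drawing back and rising, then a look.

Emit:
servo_tool:
  rows:
    - [18,[8,0,0],[0,0,0]]
    - [18,[22,0,0],[0,0,0]]
    - [0,[20,0,-40],[0,0,0]]
    - [0,[30,0,-60],[0,0,0]]
    - [0,[55,0,-20],[0,0,0]]
    - [0,[60,0,0],[0,0,0]]
    - [0,[0,0,0],[0,0,0]]

```text
clock: 12.15
eef_pos: [461.8, 260.5, 119.8]
tcp_rot: [3.14, -0.001, 1.864]
contact_force: [0.7, -1.2, 0.2]
opening: -0.001
```

```bash
python3 -c "
from loc import *
o=locate([498.3,-79,.206],[534,14,-1.29],True,True)
print(sense()['clock'])
b=grab_frame('scene');cv2.imwrite('pics/p4.png',cv2.resize(b[150:250,260:400],(700,500),interpolation=3))"
```

```text
('scene', 'top') heater [ 4.98035e+02 -7.87650e+01  2.16000e-01] 0.073
  foot [[535.7   6.3   0. ]]
('scene', 'top') wedge [536.168  17.135  -1.298] 1.061
('scene',) heater [ 4.97668e+02 -8.05560e+01  2.10000e-01] 0.026
  foot [[535.9   4.2   0. ]]
('scene',) wedge [537.817  15.462  -1.274] 0.41
('top',) heater [ 4.98197e+02 -7.70750e+01  2.18000e-01] 0.033
  foot [[535.7   8.    0. ]]
('top',) wedge [536.528  20.838  -1.231] 0.628
12.45
```

View pics/p4.png

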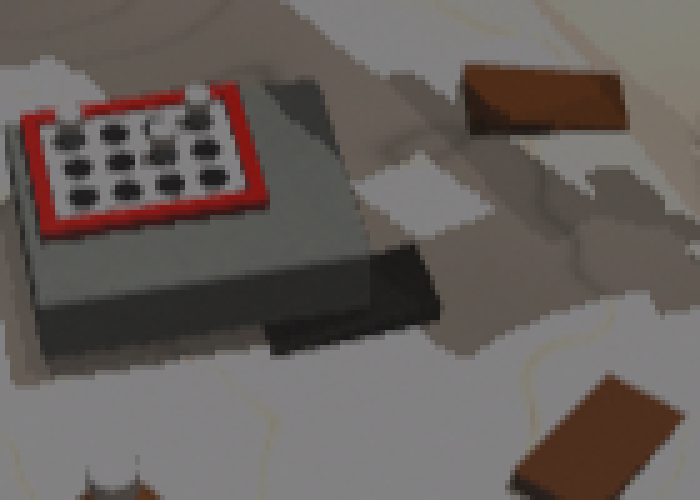

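Heater undisturbed; wedge under the corner, heel visible at crop (430,290). Next, move over the corner and press.

Emit:
servo_tool:
  rows:
    - [0,[-53,0,0],[0,0,0]]
    - [0,[-53,0,0],[0,0,0]]
    - [0,[-53,-1,0],[0,0,0]]
    - [0,[-53,-1,0],[0,0,0]]
    - [0,[-53,0,0],[0,0,0]]
    - [0,[0,0,20],[0,0,0]]
    - [0,[0,0,20],[0,0,0]]
    - [0,[0,0,8],[0,0,0]]

```text
clock: 13.5
eef_pos: [535.4, 1.2, 70.1]
tcp_rot: [-3.14, -0.001, 1.858]
contact_force: [1.2, 1.0, -0.4]
opening: -0.004
```

Emit:
servo_tool:
  rows:
    - [0,[0,0,2],[0,0,0]]
    - [0,[0,0,0],[0,0,0]]

```text
clock: 13.75
eef_pos: [536.5, 2.2, 69.6]
tcp_rot: [3.141, 0.0, 1.859]
contact_force: [-0.4, -0.0, -0.2]
opening: 0.001
```

Emit:
servo_tool:
  rows:
    - [0,[4,0,2],[0,0,0]]
    - [0,[0,0,1],[0,0,0]]
    - [0,[0,0,1],[0,0,0]]

```text
clock: 14.12
eef_pos: [535.2, 6.3, 65.3]
tcp_rot: [3.141, 0.0, 1.86]
contact_force: [0.2, 0.7, 0.1]
opening: -0.0
```

Emit:
servo_tool:
  rows:
    - [0,[0,0,1],[0,0,0]]
    - [0,[0,0,0],[0,0,0]]

```text
clock: 14.38
eef_pos: [535.0, 6.1, 64.1]
tcp_rot: [-3.141, -0.0, 1.859]
contact_force: [-0.3, -0.1, 0.2]
opening: 0.0
```

Emit:
servo_tool:
  rows:
    - [0,[0,0,0.5],[0,0,0]]
    - [0,[0,0,0],[0,0,0]]

```text
clock: 14.62
eef_pos: [535.1, 6.1, 63.8]
tcp_rot: [3.142, 0.0, 1.859]
contact_force: [-0.9, 0.4, 1.0]
opening: -0.004
```

Emit:
servo_tool:
  rows:
    - [0,[0,0,0.7],[0,0,0]]
    - [0,[0,0,0],[0,0,0]]

```text
clock: 14.88
eef_pos: [535.3, 6.1, 63.6]
tcp_rot: [3.141, 0.0, 1.859]
contact_force: [-1.8, 0.5, 8.5]
opening: 0.001
```

Emit:
servo_tool:
  rows:
    - [0,[0,0,0.7],[0,0,0]]
    - [0,[0,0,0],[0,0,0]]

```text
clock: 15.12
eef_pos: [535.4, 6.2, 63.4]
tcp_rot: [3.141, 0.0, 1.859]
contact_force: [-3.1, 0.1, 14.7]
opening: 0.003
```

Firm: 14.7 N at z = 63.4 mm, with no give. Holding for over a second.

Emit:
servo_tool:
  rows:
    - [0,[0,0,0],[0,0,0]]
    - [0,[0,0,0],[0,0,0]]
    - [0,[0,0,0],[0,0,0]]
    - [0,[0,0,0],[0,0,0]]
    - [0,[0,0,0],[0,0,0]]
    - [0,[0,0,0],[0,0,0]]
    - [0,[0,0,0],[0,0,0]]
    - [0,[0,0,0],[0,0,0]]

```text
clock: 16.12
eef_pos: [535.4, 6.2, 63.4]
tcp_rot: [3.141, 0.0, 1.859]
contact_force: [-3.6, 0.9, 14.6]
opening: 0.0
```

Emit:
servo_tool:
  rows:
    - [0,[0,0,-2],[0,0,0]]
    - [0,[0,0,-10],[0,0,0]]
    - [0,[0,0,-40],[0,0,0]]
    - [0,[30,0,-20],[0,0,0]]
    - [0,[60,0,0],[0,0,0]]
    - [0,[60,0,0],[0,0,0]]
    - [0,[60,0,0],[0,0,0]]
    - [0,[50,0,0],[0,0,0]]

```text
clock: 17.12
eef_pos: [460.4, 257.4, 134.9]
tcp_rot: [3.141, -0.0, 1.86]
contact_force: [0.8, -0.0, 0.4]
opening: 0.001
```

```bash
python3 -c "
from loc import *
o=locate([498.3,-79,.206],[534,14,-1.29],True,True)
print(sense()['clock'],sense()['contact_force'])
b=grab_frame('scene');cv2.imwrite('pics/p5.png',cv2.resize(b[150:250,260:400],(700,500),interpolation=3))
c=get_calibration('scene')
a=cv2.imread('pics/p4.png').astype(int);print(np.abs(a-cv2.imread('pics/p5.png')).mean())"
```

```text
('scene', 'top') heater [ 4.98466e+02 -7.90940e+01  2.22000e-01] 0.082
  foot [[535.6   6.2   0. ]]
('scene', 'top') wedge [537.48   16.38   -1.268] 1.021
('scene',) heater [ 4.98422e+02 -8.06850e+01  2.16000e-01] 0.036
  foot [[536.    4.4   0. ]]
('scene',) wedge [538.756  15.432  -1.274] 0.376
('top',) heater [ 4.98674e+02 -7.71040e+01  2.21000e-01] 0.029
  foot [[535.9   8.1   0. ]]
('top',) wedge [536.277  17.989  -1.256] 0.618
17.425 [ 0.48416476 -0.6747553  -0.52565428]
1.3129523809523809
```

View pics/p5.png

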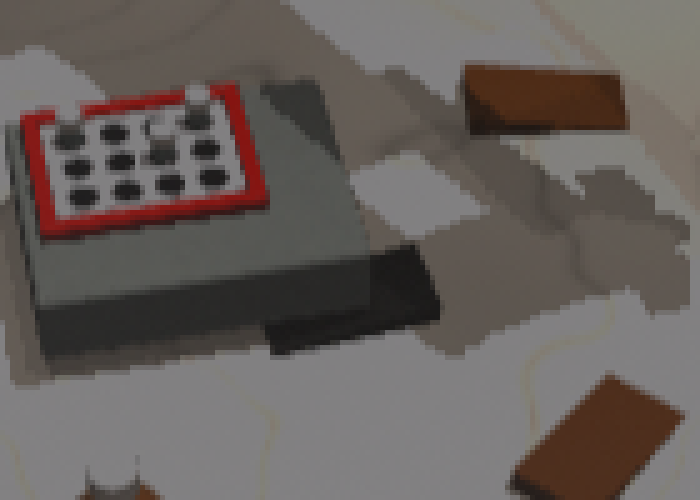

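```bash
python3 -c "
from rig import *
print(sign_off())"
```

```text
the job is handed in; nothing more can be done
None
```

I pushed the black wedge under the heater's short foot until it was snug, and the press test showed the corner no longer rocks. I then drew back and handed the job in at about 17 s.

- **Snug fit:** the last two 1 mm pushes on the wedge's heel met about 3 N.
- **Press test:** I held about 14.6 N on the corner top for over a second. The fingertips stayed at 63.4 mm, about 0.6 mm below the nominal 64 mm top. Force rose steeply from first contact, so there was no rocking travel.
- **Last look:** the heater's fitted position is within about 1 mm of where it started. The foot is about 5 mm off the wedge's centre line, and the robot touches nothing.
- **Less certain:** the final wedge fit was poor (cost about 1.0, against 0.16 at the start), because the case hides most of it. I compared the pictures before and after the press by eye. The bottle, cup and carton were not measured again after the start, but the arm made no contact near them.

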